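# Stack the brake plates of the furnace-door hoist

### The arm

A 6-joint arm with a two-finger parallel gripper is mounted at the origin on the work surface. World frame = base frame: x ahead of the robot, y to its left, z up, the work surface at z = 0. Lengths are in m, angles in degrees, forces in N, time in s.
With the tool pointing down it reaches from about 0.25 to 0.725 m from the base axis. Payload 9.7 kg.
Tool frame: the origin (TCP) lies on the centre line of the jaws, within the pads' length; the fingertips stand 22 mm ahead of it and the grasp point (between the pads) lies 3 mm ahead of it; z points along the fingers, y is the direction in which the jaws open and shut (so a half turn about z gives the same grasp; the last joint's range is limited). The gripper opens to 85 mm and grips with 20 to 120 N. Pads are 22 mm wide; open, the fingers measure 114 mm over their backs; the gripper's body (76 mm by 85 mm) begins 54 mm behind the grasp point. The pads swing forward as they close: fully open they stand 13 mm farther back than shut.
Start: joints at [-72.078, 4.979, 10.078, 95.1, 0, 90], TCP at [0.169, -0.523, 0.253] pointing down, gripper open.
Joint ranges: [-179.16, 179.16], [-48.56, 103.87], [-65.8, 70.77], [-126.05, 130.52], [-82.76, 87.17], [-180, 180]. Speed limits (degrees/s): [127.2, 127.2, 147.25, 180, 180, 180].

### API

Orientations are given as [roll, pitch, yaw] about the fixed x, y, z axes, in that order (R = Rz(yaw) Ry(pitch) Rx(roll)).
In Python, from workcell import monitor, eyes, job gives the robot as it stands. The module is installed in compiled form; this text tells all that it offers.
- The arm moves only by the tool drive_tool, never from a script. Its argument "plan" is a list of rows, each a list of 3 entries, a list of its own where there are three numbers: the opening, from 0 (shut) to 1 (fully open), then the shift along the world's x, y, z in m, then the turn about the world's z in degrees. In form: [[gripper, [x, y, z], yaw], ...]. A call has 1 to 10 rows; each row shifts and turns the commanded pose from where the row before left it; what a row does not reach is not made up. A row lasts 1/8 s, in which the tool goes at most 62.5 mm and 10.7 degrees, less where a joint would pass 70% of its speed; a pose out of reach is approached as far as the arm can. A call is refused whole if a number of a shift passes 0.0625 or a number of a turn 10.7, either way. A call with a gripper value outside its range is refused whole. The fingers move at their own pace and stop on an object; "grip_force" is the grip in N (left out, the last holds). Time passes only in rows, so rows that do not move let the fingers close. It gives the time, the measured TCP pose, the force and the opening at its end, in the units of the state.
- monitor.get_obs(): the state, without advancing time (a new reading comes with each control period).
- eyes.camera(name): name is "scene" or "side" or "wrist"; returns (picture, depth): 420x560x3 uint8, red, green, blue; 420x560 float32, m along the optical axis (not along the pixel's ray), 0 where there is no reading.
- eyes.camera_params(name): a dict with "fx", "fy", "cx", "cy" (pixels), "extrinsics" (4x4, takes a point from world to camera coordinates); the wrist camera has in their place "mount" (4x4, takes a point from camera to tool coordinates, whose origin is the TCP and whose axes are the flange's). Camera axes: x right, y down, z forward; pixel columns grow to the right and rows downward; lengths in m; the calibration is good to about 2 mm. A picture is of the moment at which its call begins: read the wrist's pose just before it. camera_params takes no time and is no camera call.
- job.job_done(): hands the job in, once; it reports no verdict.
The state is a dict: "time": time; "q": joint angles; "qd": joint speeds; "joint_efforts": joint torques, N m; "ee_pos": TCP position; "tcp_rot": TCP orientation; "wrist_force": force on the tool from outside, world axes, zero at the start; "torque": the same for the moment, N m; "opening": finger opening in m.
Only numpy, scipy, OpenCV 4.12 (cv2) and the standard library are available. Lean on these libraries where they do the work, as an engineer would, in place of code of your own. Each camera call takes 0.05 s, during which the arm holds its last target.

### The job

The brake of the furnace-door hoist motor is being put back together; its first lined disc is already on the splined hub. Lower the bare steel plate on next, its two outward tabs straddling the two guide pins, and then the second lined disc, its inward teeth down between the splines of the hub, so that each lies flat and fully home on the one below. Set them down rather than dropping them, and leave the other things on the bench where they lie.

Things in the scene. Friction and masses are not known exactly. Their poses are not given: they have to be found in the camera images.
- brake_motor: Hoist motor fixed upright, brake end up, in a 156 mm square, 30 mm high plywood cradle; grey finned body 125 mm across. Origin on its axis at the bench top, z up. Grey end shield: top face at z 135 mm, screw heads to 139. Terminal box at +x, out to 96 mm from the axis, below z 116 mm. Above the shield stand only hub, first disc and two pins at +x and -x: both y sides are free.
- seat (a point): Centre of the upper face of the first lined disc (60 mm across), which is already on the hub: on the motor axis at z 144 mm, axes as the motor's. The steel plate's underside comes here; the second lined disc's underside comes 8 mm higher.
- hub_top (a point): On the motor axis at z 160 mm, axes as the motor's. Six hub splines end here: 5.2 mm wide, 32 mm across, root 23 mm, at 30, 90, 150, 210, 270, 330 degrees from the x axis; pointed tops reach 2.6 mm higher. From 1 to 9 mm above this point the hub narrows from 23 to 14 mm; the 14 mm shaft end reaches 17 mm above it.
- pin_tip (a point): Tip of the +x guide pin, 42 mm from the motor axis, z 169 mm. Pins are steel, 8 mm thick, straight up to 6 mm below the tip, then conical. Its twin stands 42 mm from the axis on the -x side.
- tab_plate: Loose bare steel plate lying flat, 0.14 kg: plain ring 60 mm across, 8 mm thick, smooth 40 mm hole; two tabs, on +x and -x, 24 mm wide, reach 48 mm from the centre, each with a 12 mm wide slot open outwards from 36 mm out. Origin: centre of its underside, z up; alike after a half turn. Grip it across the 60 mm from its y sides. Home: x axis along the motor's x (either way), a pin in each slot.
- lined_disc: Loose second lined disc lying flat, 0.085 kg: ring 60 mm across, 9 mm thick, dark lining on both faces of a steel core, 35 mm bore with six inward teeth 5.2 mm wide, 26 mm across, at 0, 60, .. 300 degrees from its x axis. Origin: centre of its underside, z up; alike every 60 degrees. Teeth pass the splines with its x axis at 0, 60, 120.. degrees to the motor's x (play 6 degrees either way).
- magnet: Bystander: brake magnet, a dark steel cylinder 84 mm across and 40 mm high with a copper ring on top, 0.9 kg. Origin at the centre of its underside.
- cover: Bystander: grey sheet-metal brake cover standing mouth down, 132 mm across and 56 mm high. Origin at the centre of its underside.
- wrench: Bystander: steel wrench 170 mm long lying flat. Origin at its middle on the bench, x along it.
- wood_block: Bystander: glassblower's dark wooden block, a cup 84 mm across and 46 mm high with a handle reaching to 200 mm along its x axis. Origin under the centre of the cup.

How it is judged (in metres and radians):
At the end, for the whole second after the job is handed in: Steel plate flat on the first disc (underside 144 mm up the motor within 2.5 mm, 4 mm of the axis, tabs in line with the pins within 7 degrees); second lined disc flat on the plate, teeth in the splines (152 mm up within 2.5 mm, 3 mm of the axis); tilt under 4 degrees; both at rest (horizontal distance between tab_plate and brake_motor below 0.004 m and z of tab_plate in the frame of brake_motor between 0.1415 and 0.1465 m and angle between each of tab_plate, lined_disc's own z axis and vertical below 0.07 rad and angle between the x axis of tab_plate and the x axis of brake_motor, either way round below 0.12 rad and horizontal distance between lined_disc and brake_motor below 0.003 m and z of lined_disc in the frame of brake_motor between 0.1495 and 0.1545 m and linear speed of each of tab_plate, lined_disc below 0.02 m/s); the robot touches nothing.
It fails at once if another thing on the bench is pushed more than 40 mm from its place (distance of any of magnet, cover, wrench, wood_block from where it was at the start of the episode above 0.04 m).
It fails at once if the steel plate is dropped onto the brake (faster than 0.85 m/s within 50 mm of the motor axis, a free fall of about 37 mm) (linear speed of tab_plate above 0.85 m/s and horizontal distance between tab_plate and brake_motor below 0.05 m).
It fails at once if the lined disc is dropped onto the brake (faster than 0.85 m/s within 50 mm of the motor axis, a free fall of about 37 mm) (linear speed of lined_disc above 0.85 m/s and horizontal distance between lined_disc and brake_motor below 0.05 m).
It also fails if it takes over 56 s, if anything falls off the work surface, if the arm or the gripper's body presses on something with over 40 N, if the wrist force passes 120 N, or if a joint passes its speed limit or range.

## Working session

There is one attempt and no reset: what is moved stays moved. The work goes in short steps, Python scripts to look and compute and a tool call to move; the robot and the scene stay as the last step left them, time stands still between calls to the robot, and variables do not carry over. Pictures are saved under pics/ and viewed, and the job is handed in when it is done.

Besides the shell and the picture viewer there is one more tool, called after "Call:" by a JSON object that holds its "op" and its "data", one argument or row to a line. drive_tool: Moves the arm, as the interface text tells. Its arguments: {"type":"object","properties":{"plan":{"type":"array","items":{"type":"array"}},"grip_force":{"type":"number"}},"required":["plan"]}

```bash
mkdir -p pics; cat > h.py <<'E'
import numpy as np, cv2, json
from workcell import monitor, eyes, job
from scipy.spatial.transform import Rotation as R
def snap(name,fn):
    o=monitor.get_obs(); p,d=eyes.camera(name)
    cv2.imwrite(f'pics/{fn}.png',p[:,:,::-1]); np.savez(f'pics/{fn}.npz',p=p,d=d,pos=o['ee_pos'],rot=o['tcp_rot'],name=name)
    return o,p,d
def cam2world(name,pos=None,rot=None):
    c=eyes.camera_params(name)
    if 'extrinsics' in c: return c,np.linalg.inv(np.array(c['extrinsics']))
    T=np.eye(4);T[:3,:3]=R.from_euler('xyz',rot,degrees=True).as_matrix();T[:3,3]=pos
    return c,T@np.array(c['mount'])
def cloud(fn):
    z=np.load(f'pics/{fn}.npz'); name=str(z['name']); c,T=cam2world(name,z['pos'],z['rot']); d=z['d']
    v,u=np.mgrid[0:420,0:560]
    P=np.stack([(u-c['cx'])/c['fx']*d,(v-c['cy'])/c['fy']*d,d],-1)@T[:3,:3].T+T[:3,3]
    P[d==0]=np.nan
    return P
E
python3 - <<'E'
from h import *
for n in ['scene','side','wrist']:
    o,p,d=snap(n,n+'0'); c=eyes.camera_params(n); print(n,c)
print(o)
E
```

```text
scene {'fx': 379.7733375115753, 'fy': 379.7733375115753, 'cx': 277.21778372746513, 'cy': 208.5375273656194, 'extrinsics': array([[ 0.43147362,  0.90205322,  0.0114236 , -0.2615521 ],
       [ 0.755902  , -0.35459649, -0.55033944, -0.39975778],
       [-0.4923847 ,  0.24609208, -0.83486286,  1.44637315],
       [ 0.        ,  0.        ,  0.        ,  1.        ]])}
side {'fx': 419.06769932984105, 'fy': 419.06769932984105, 'cx': 275.3435684839602, 'cy': 208.36109390660047, 'extrinsics': array([[-0.91340948, -0.40673167,  0.01588906,  0.55737098],
       [-0.32083295,  0.69538343, -0.64304596,  0.28198162],
       [ 0.25049816, -0.59246202, -0.76566274,  0.86950538],
       [ 0.        ,  0.        ,  0.        ,  1.        ]])}
wrist {'fx': 339.4975460231843, 'fy': 339.4975460231843, 'cx': 280.1751526707612, 'cy': 206.96257068543486, 'mount': array([[ 8.42275208e-04, -9.51561858e-01, -3.07456209e-01,
         7.87060210e-02],
       [ 9.99998783e-01,  3.97601476e-04,  1.50893613e-03,
         3.11364169e-04],
       [-1.31360102e-03, -3.07457106e-01,  9.51561034e-01,
        -1.21690494e-01],
       [ 0.00000000e+00,  0.00000000e+00,  0.00000000e+00,
         1.00000000e+00]])}
{'time': 0.1, 'q': array([-7.20796665e+01,  5.01120390e+00,  1.00387230e+01,  9.50993564e+01,
       -5.61749282e-04,  8.99989820e+01]), 'qd': array([-0.02814402,  0.01651182,  0.10792144,  0.0911611 , -0.05520908,
        0.0767464 ]), 'joint_efforts': array([ 8.56959614e-04, -5.21562123e+01,  4.65652263e+01,  1.59653270e-02,
        3.43007730e-05,  2.00024436e-05]), 'ee_pos': array([ 0.16917579, -0.52315187,  0.25262028]), 'tcp_rot': array([-1.79928163e+02,  5.60472444e-04,  1.79213523e+01]), 'wrist_force': array([ 0.17449402, -0.45300961,  0.88126762]), 'torque': array([-0.00831669, -0.0397863 , -0.04012804]), 'opening': 0.08545303022968403}
```

View pics/scene0.png

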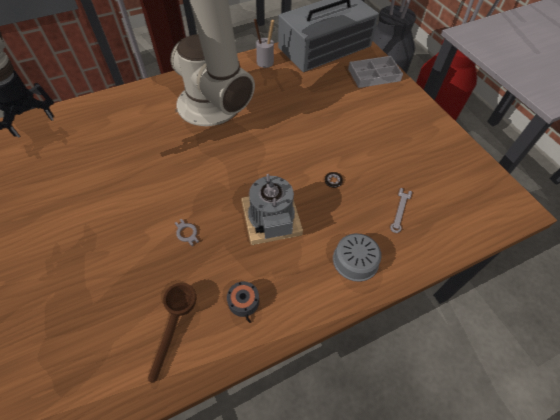

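View pics/side0.png

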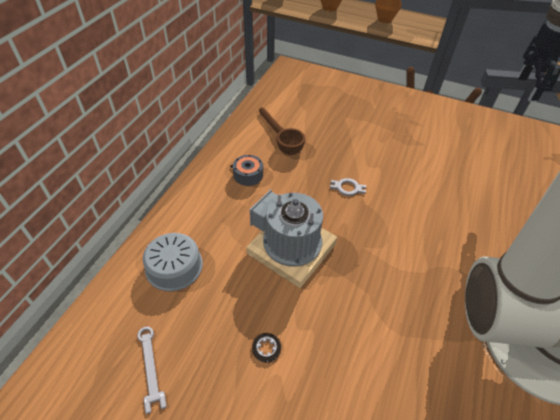

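View pics/wrist0.png

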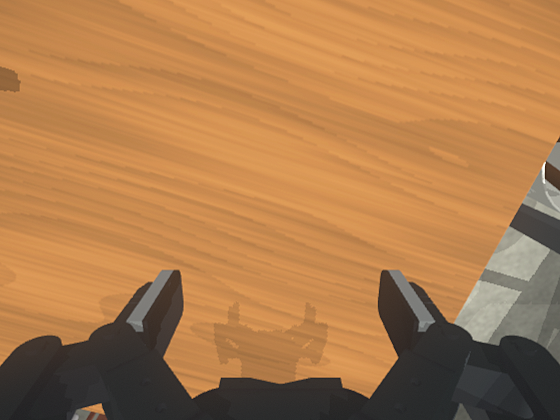

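The scene view shows the plate near (187,232), the motor top at (272,190) and the lined disc at (334,180). In the side view they are at (348,187), (294,212) and (266,347). Next I'll get coarse positions from depth.

```bash
python3 - <<'E'
from h import *
for fn,pl,di,mo in [('scene0',(187,232),(334,180),(272,190)),('side0',(348,187),(266,347),(294,212))]:
    P=cloud(fn)
    for n,(u,v),zr,r in [('plate',pl,(0.004,0.02),25),('disc',di,(0.004,0.02),18),('motor',mo,(0.14,0.185),30)]:
        W=P[v-r:v+r,u-r:u+r].reshape(-1,3); W=W[(W[:,2]>zr[0])&(W[:,2]<zr[1])]
        lo,hi=np.percentile(W,2,0),np.percentile(W,98,0)
        print(fn,n,len(W),W.mean(0).round(4),((lo+hi)/2).round(4),(hi-lo).round(4))
        if n=='plate':
            w,V=np.linalg.eigh(np.cov(W[:,:2].T)); print(np.degrees(np.arctan2(V[1,1],V[0,1])))
    W=P[mo[1]-70:mo[1]+70,mo[0]-70:mo[0]+70].reshape(-1,3); W=W[(W[:,2]>0.02)&(W[:,2]<0.034)]
    print('cradle',cv2.minAreaRect(W[:,:2].astype(np.float32)))
E
for s in "scene0 130 80 330 260" ; do python3 - <<'E'
import cv2
a=cv2.imread('pics/scene0.png')
cv2.imwrite('pics/s0z.png',cv2.resize(a[160:260,160:360],None,fx=4,fy=4,interpolation=cv2.INTER_CUBIC))
E
done
```

```text
scene0 plate 339 [ 0.5058 -0.2502  0.0073] [ 0.5019 -0.2461  0.0078] [0.1534 0.114  0.0075]
-174.66472193230553
scene0 disc 192 [0.5228 0.2446 0.0083] [0.5346 0.241  0.0083] [0.1068 0.0846 0.0082]
scene0 motor 343 [ 0.5724 -0.0041  0.1512] [ 0.5708 -0.003   0.1588] [0.0843 0.054  0.0371]
cradle ((0.6201270222663879, 0.027485817670822144), (0.311935693025589, 0.1642749011516571), 51.37766647338867)
side0 plate 312 [ 0.5066 -0.2527  0.0079] [ 0.5109 -0.2608  0.0078] [0.1056 0.1137 0.0075]
-171.63055449927666
side0 disc 513 [0.5209 0.2461 0.0093] [0.521  0.2458 0.0083] [0.0549 0.0556 0.0081]
side0 motor 572 [0.5657 0.0034 0.1513] [0.5676 0.     0.1589] [0.0853 0.0535 0.0369]
cradle ((0.639380156993866, -0.10310995578765869), (0.21576690673828125, 0.4621765613555908), 34.65116500854492)
```

View pics/s0z.png

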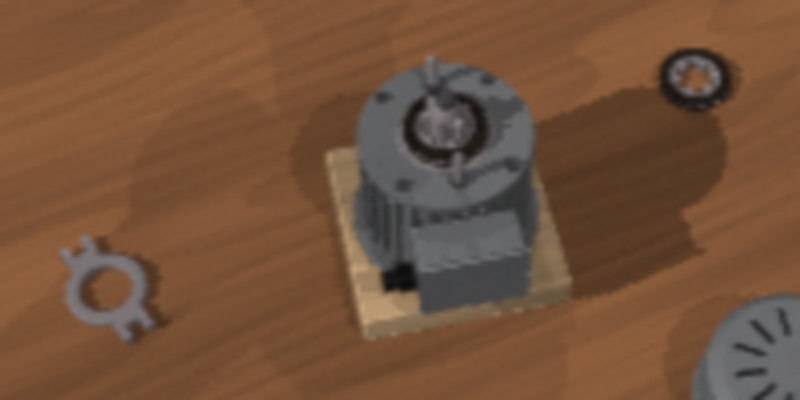

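Coarse positions agree between the two cameras: plate (0.506,-0.251), disc (0.521,0.246), motor (0.57,0). I'll move over the plate and look with the wrist camera.

Call:
{"op": "drive_tool", "data": {
  "plan": [
    [1,[0.056,0.045,0],0],
    [1,[0.056,0.045,0],0],
    [1,[0.056,0.045,0],0],
    [1,[0.056,0.045,-0.02],0],
    [1,[0.056,0.045,-0.02],0],
    [1,[0.056,0.045,-0.02],0],
    [1,[0,0,0],0],
    [1,[0,0,0],0]
  ],
  "grip_force": 40
}}

```text
time: 1.15
ee_pos: [0.456, -0.2927, 0.2029]
tcp_rot: [-180.0, 0.0, 18.0]
wrist_force: [-0.8, -0.5, 0.8]
opening: 0.0854
```

```bash
python3 - <<'E'
from h import *
o,p,d=snap('wrist','w1'); print(o['ee_pos'],o['tcp_rot'],np.abs(o['qd']).max())
P=cloud('w1'); m=(P[...,2]>0.0045)&(P[...,2]<0.03)
n,l,s,c=cv2.connectedComponentsWithStats(m.astype(np.uint8))
for i in range(1,n):
    if s[i,4]>300: W=P[l==i]; print(s[i],W.mean(0).round(4),np.median(W[:,2]),cv2.minAreaRect(W[:,:2].astype(np.float32)))
E
```

```text
[ 0.45603106 -0.29265787  0.2029041 ] [-1.79983821e+02  3.57193321e-02  1.79698077e+01] 1.8752898023168236
[  13    0   56   82 2021] [ 0.5125 -0.0701  0.0187] 0.019126485633478407 ((0.5134583115577698, -0.06823982298374176), (0.007737783249467611, 0.07506921887397766), 76.3380126953125)
[ 223   59   66  112 2797] [ 0.5096 -0.2527  0.0087] 0.008794244859325895 ((0.5079517364501953, -0.25307556986808777), (0.09577231109142303, 0.058935049921274185), 35.941650390625)
```

View pics/w1.png

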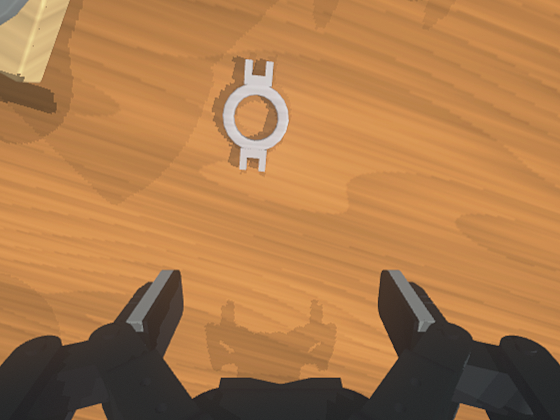

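```bash
python3 - <<'E'
from h import *
P=cloud('w1'); m=(P[...,2]>0.0045)&(P[...,2]<0.03); m[:50]=0;m[:,:200]=0;m[200:]=0;m[:,320:]=0
W=P[m][:,:2]; w,V=np.linalg.eigh(np.cov(W.T)); print(W.mean(0),np.degrees(np.arctan(V[1,1]/V[0,1])))
for t in np.linspace(5,40,8):
    a=np.radians(t); e=np.array([np.cos(a),np.sin(a)]);f=np.array([-e[1],e[0]])
    print(t,np.ptp(W@e),np.ptp(W@f), ((W@e).max()+(W@e).min())/2*e+((W@f).max()+(W@f).min())/2*f)
E
```

```text
[ 0.50959804 -0.25271159] 12.851808157329259
5.0 0.09778402497108818 0.05932275671201842 [ 0.50785233 -0.25310234]
10.0 0.09661134575869484 0.05943196555331576 [ 0.50787452 -0.25314191]
15.0 0.09618702678282337 0.059220321123793496 [ 0.50784661 -0.25312416]
20.0 0.09697926537995577 0.0599441040420417 [ 0.5079048  -0.25330104]
25.0 0.0973163568092768 0.062006932633420164 [ 0.50841657 -0.25425795]
30.0 0.09704938084222103 0.06359785102664861 [ 0.50908002 -0.25511534]
35.0 0.09604380048693761 0.06514892213211781 [ 0.50975489 -0.25566256]
40.0 0.09434318831815924 0.06904397709449817 [ 0.50958809 -0.25500812]
```

Call:
{"op": "drive_tool", "data": {
  "plan": [
    [1,[0.013,0.03,0.03],0],
    [1,[0.013,0.04,0.03],0],
    [1,[0.013,0.04,0.03],0],
    [1,[0.013,0.04,0.02],0],
    [1,[0.013,0.04,0.01],0],
    [1,[0.013,0.04,0.01],0],
    [1,[0.013,0.04,0],0],
    [1,[0.01,0.03,0],0],
    [1,[0,0,0],0],
    [1,[0,0,0],0]
  ]
}}

```text
time: 2.45
ee_pos: [0.557, 0.0059, 0.3334]
tcp_rot: [180.0, -0.0, 17.8]
wrist_force: [0.2, 0.1, -0.8]
opening: 0.0856
```

```bash
python3 - <<'E'
from h import *
o,p,d=snap('wrist','w2'); print(o['ee_pos'],o['tcp_rot'],np.abs(o['qd']).max())
P=cloud('w2')
Z=P[...,2]
for lo,hi in [(0.025,0.034),(0.131,0.137),(0.142,0.147),(0.158,0.18)]:
    m=((Z>lo)&(Z<hi)).astype(np.uint8); n,l,s,c=cv2.connectedComponentsWithStats(m)
    for i in range(1,n):
        if s[i,4]>25: W=P[l==i]; print(lo,s[i],W.mean(0).round(4),cv2.minAreaRect(W[:,:2].astype(np.float32)))
cv2.imwrite('pics/w2z.png',cv2.resize(p[60:360,120:480][:,:,::-1],None,fx=2,fy=2,interpolation=cv2.INTER_CUBIC))
E
```

```text
[0.55695566 0.00588986 0.33342542] [ 1.79976856e+02 -2.05006653e-02  1.78407520e+01] 0.5218655064483567
0.025 [457   0  33  71 279] [ 0.7562 -0.1523  0.0296] ((0.7571313381195068, -0.15836822986602783), (0.07662226259708405, 0.025856994092464447), 39.00676727294922)
0.025 [ 208   65   89  126 2143] [0.5986 0.0561 0.0307] ((0.582447350025177, 0.05257290229201317), (0.04125315696001053, 0.15558762848377228), 77.093017578125)
0.025 [544 105  16  50 157] [ 0.7005 -0.296   0.0293] ((0.697038471698761, -0.30128994584083557), (0.06034208461642265, 0.016181262210011482), 26.85613441467285)
0.025 [349 134  26  28 315] [ 0.6091 -0.082   0.0309] ((0.6098569631576538, -0.07892709970474243), (0.02528109773993492, 0.0364074632525444), 76.28327178955078)
0.131 [ 228  107  129  126 8166] [ 0.5737 -0.0013  0.1358] ((0.5697958469390869, -0.0030046552419662476), (0.12199963629245758, 0.12312661111354828), 18.52316665649414)
0.142 [ 261  144   64   62 2120] [ 0.571  -0.0024  0.1449] ((0.5696017146110535, -0.0032481886446475983), (0.058955032378435135, 0.05863382667303085), 85.51863098144531)
0.158 [314 134  10  10  77] [ 0.6107 -0.0117  0.166 ] ((0.6105174422264099, -0.011987943202257156), (0.007246296852827072, 0.007103773299604654), 17.766372680664062)
0.158 [277 162  34  36 714] [ 0.5712 -0.0023  0.1679] ((0.5694081783294678, -0.003260210156440735), (0.03204076737165451, 0.029459703713655472), 19.774473190307617)
0.158 [266 213   9  11  72] [0.5299 0.0063 0.1653] ((0.5287476181983948, 0.0057330322451889515), (0.007676411420106888, 0.007246863562613726), 18.45243263244629)
```

View pics/w2z.png

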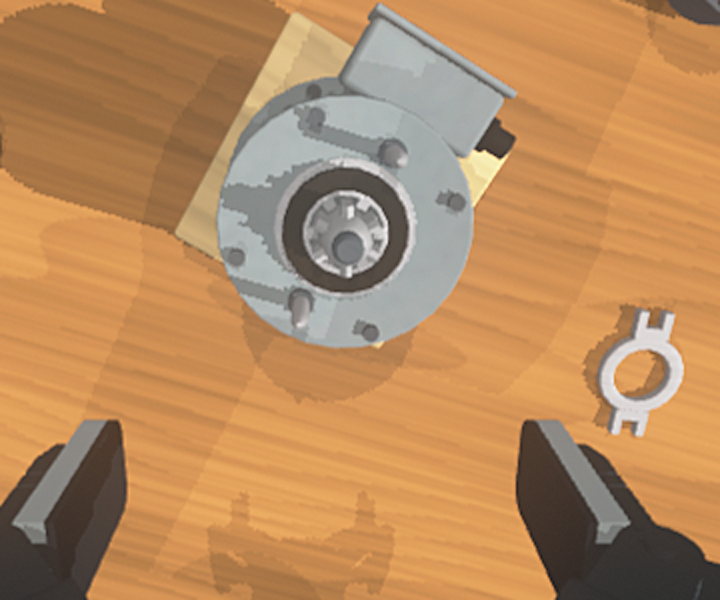

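Motor: the pins put the axis at (0.5696,-0.0031) with a span of 83.7 mm (should be 84). Pin yaw is -12.2°, cradle about -13°, and the shield and disc rings agree on the centre. In the crop the pins are at (393,150) and (302,298). Now the lined disc.

Call:
{"op": "drive_tool", "data": {
  "plan": [
    [1,[-0.006,0.03,0],0],
    [1,[-0.008,0.04,0],0],
    [1,[-0.008,0.04,-0.02],0],
    [1,[-0.008,0.04,-0.03],0],
    [1,[-0.007,0.04,-0.03],0],
    [1,[0,0.04,-0.03],0],
    [1,[0,0.01,-0.02],0],
    [1,[0,0,0],0],
    [1,[0,0,0],0]
  ]
}}

```text
time: 3.62
ee_pos: [0.5331, 0.2123, 0.2043]
tcp_rot: [-178.5, -0.1, 21.1]
wrist_force: [0.5, 0.1, -0.1]
opening: 0.0855
```

```bash
python3 - <<'E'
from h import *
o,p,d=snap('wrist','w3'); print(o['ee_pos'],o['tcp_rot'],np.abs(o['qd']).max())
P=cloud('w3'); m=(P[...,2]>0.0045)&(P[...,2]<0.03)
n,l,s,c=cv2.connectedComponentsWithStats(m.astype(np.uint8))
for i in range(1,n):
    if s[i,4]>300: W=P[l==i]; print(s[i],W.mean(0).round(4),np.median(W[:,2]),cv2.minAreaRect(W[:,:2].astype(np.float32)),cv2.minEnclosingCircle(W[:,:2].astype(np.float32)))
cv2.imwrite('pics/w3z.png',cv2.resize(p[60:360,100:460][:,:,::-1],None,fx=2,fy=2,interpolation=cv2.INTER_CUBIC))
E
```

```text
[0.53305479 0.21231103 0.20429023] [-1.78478608e+02 -5.87102223e-02  2.10880503e+01] 0.5900705177125839
[ 390  116  127  142 2601] [0.5915 0.0717 0.0187] 0.019113411254628676 ((0.5863684415817261, 0.07193009555339813), (0.004813130479305983, 0.15542548894882202), 77.46747589111328) ((0.5859672427177429, 0.07012533396482468), 0.07781471312046051)
[ 219  151   62   61 2153] [0.5228 0.2446 0.0098] 0.009859605758115064 ((0.5220246315002441, 0.24455180764198303), (0.05884871259331703, 0.05895264446735382), 85.44944763183594) ((0.5220139622688293, 0.24452398717403412), 0.029988262802362442)
```

View pics/w3z.png

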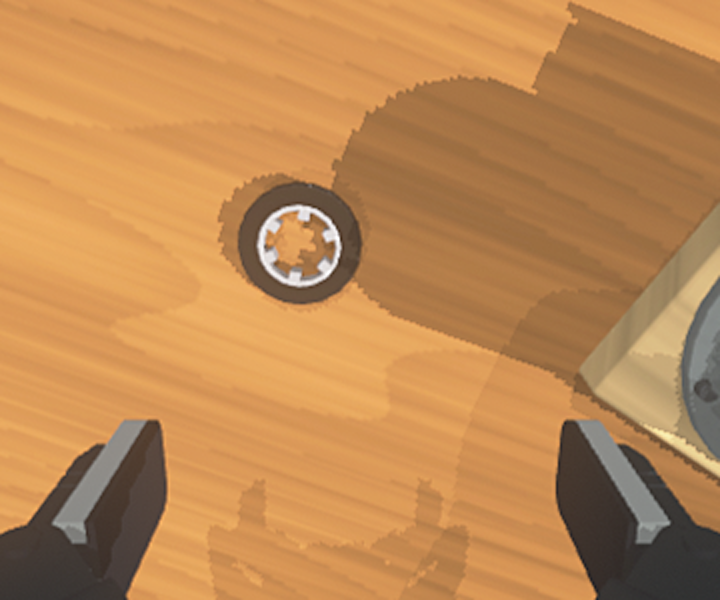

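```bash
python3 - <<'E'
from h import *
o=monitor.get_obs(); print(o['time'],o['q'],o['qd'],o['wrist_force'])
import numpy as np
P=cloud('w3')
# teeth angle: pixels inside ring at height>0.003, radius 12..17mm
d=P[...,:2]-np.array([0.5220,0.2445]); r=np.hypot(d[...,0],d[...,1]); th=np.degrees(np.arctan2(d[...,1],d[...,0]))
m=(P[...,2]>0.004)&(P[...,2]<0.02)&(r>0.0125)&(r<0.0162)
print(m.sum()); c=np.exp(1j*np.radians(6*th[m])).mean(); print(np.degrees(np.angle(c))/6, abs(c))
z=np.load('pics/w3.npz')['p'].astype(float); g=z.min(2)
k=(r>0.0125)&(r<0.0165); print(k.sum())
w=(g[k]>170); c=np.exp(1j*np.radians(6*th[k][w])).mean(); print('img',w.sum(),np.degrees(np.angle(c))/6,abs(c))
E
```

```text
3.675 [ 21.03005385   7.44079458   7.33541923  89.80895567   1.5217627
 179.93348344] [ 0.2522254  -0.04158359  0.12494647 -0.07739756  0.06142695  0.10688848] [0.43445042 0.04733706 0.12338039]
145
11.57297490591089 0.7744772506435013
4181
img 128 11.411033865956794 0.7224626356731074
```

Joint 6 hit its limit here: q6 ≈ 180 − yaw + q1, which also explains the small tilt. I'll flip the tool by half a turn (the grasp is the same) on the way back to the plate: grasp yaw about 193°, final about 168°. Disc: centre (0.5220,0.2445), teeth at about 11.5° mod 60.

Call:
{"op": "drive_tool", "data": {
  "plan": [
    [1,[0,-0.03,0.03],9],
    [1,[0,-0.04,0.03],9],
    [1,[0,-0.045,0.01],9],
    [1,[0,-0.045,0],9],
    [1,[0,-0.045,0],9],
    [1,[-0.005,-0.045,0],9],
    [1,[-0.005,-0.045,0],9],
    [1,[-0.005,-0.045,0],9],
    [1,[-0.005,-0.045,-0.03],9],
    [1,[-0.005,-0.045,-0.03],9]
  ]
}}

```text
time: 4.92
ee_pos: [0.5075, -0.2189, 0.214]
tcp_rot: [-178.6, 0.1, 111.4]
wrist_force: [0.7, 1.2, 0.5]
opening: 0.0857
```

Call:
{"op": "drive_tool", "data": {
  "plan": [
    [1,[0,-0.035,-0.02],10],
    [1,[0,0,-0.02],10],
    [1,[0,0,0],10],
    [1,[0,0,0],10],
    [1,[0,0,0],10],
    [1,[0,0,0],10],
    [1,[0,0,0],10],
    [1,[0,0,0],10],
    [1,[0,0,0],2],
    [1,[0,0,0],0]
  ]
}}

```text
time: 6.18
ee_pos: [0.5077, -0.2521, 0.1737]
tcp_rot: [-178.4, 0.1, -167.0]
wrist_force: [0.3, -0.1, -0.9]
opening: 0.0853
```

```bash
python3 - <<'E'
from h import *
o,p,d=snap('wrist','w4'); print(o['time'],o['ee_pos'],o['tcp_rot'],o['q'],np.abs(o['qd']).max())
P=cloud('w4'); m=(P[...,2]>0.0045)&(P[...,2]<0.03)
n,l,s,c=cv2.connectedComponentsWithStats(m.astype(np.uint8))
for i in range(1,n):
    if s[i,4]>300:
        W=P[l==i]; w,V=np.linalg.eigh(np.cov(W[:,:2].T));print(s[i],W.mean(0).round(4),np.median(W[:,2]),np.degrees(np.arctan(V[1,1]/V[0,1])))
        a=np.radians(13); e=np.array([np.cos(a),np.sin(a)]);f=np.array([-e[1],e[0]]);W=W[:,:2]
        print(np.ptp(W@e),np.ptp(W@f), ((W@e).max()+(W@e).min())/2*e+((W@f).max()+(W@f).min())/2*f)
E
```

```text
6.175 [ 0.50769828 -0.2520703   0.17370636] [-1.78428367e+02  6.21989953e-02 -1.67016078e+02] [-25.85438444   5.38239176   1.69238047  85.27579503  -1.18511405
 -38.84814999] 0.7271350799316683
[ 252  135   68  107 2829] [ 0.5048 -0.2532  0.0088] 0.008846801968112383 13.022568426021598
0.09612199569994045 0.058970998007315756 [ 0.50693528 -0.25287204]
[ 435  206  115  113 2712] [ 0.525  -0.0724  0.0188] 0.019238040942480883 -13.61766149505678
0.10025734623067106 0.07229434500839646 [ 0.52722771 -0.06206001]
[171 332  32  42 323] [ 0.6801 -0.3107  0.0217] 0.021894671349524164 52.657576996569816
0.04267828148468367 0.031269020313499984 [ 0.68836905 -0.31041254]
[ 72 403  34  17 376] [ 0.7895 -0.4008  0.0251] 0.026318273548964294 -49.444356602899425
0.031131365691622448 0.044743726428558284 [ 0.78804123 -0.40294486]
```

View pics/w4.png

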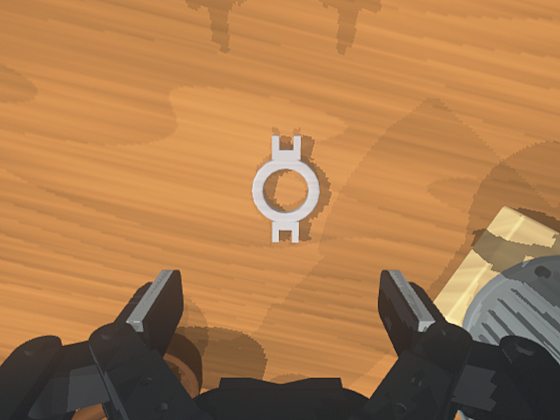

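The plate re-measures at (0.507,-0.253), 13.0°, at pixel (286,190), centred between the jaws. The 1.5° tool tilt has stayed. I need the fingertip depth to choose the descent.

```bash
python3 - <<'E'
from h import *
z=np.load('pics/w4.npz'); d=z['d']; c=eyes.camera_params('wrist'); M=np.array(c['mount'])
v,u=np.mgrid[0:420,0:560]
P=np.stack([(u-c['cx'])/c['fx']*d,(v-c['cy'])/c['fy']*d,d],-1)@M[:3,:3].T+M[:3,3]
for a,b in [(120,200),(370,445)]:
    W=P[262:345,a:b].reshape(-1,3); W=W[(W[:,2]<0.06)&(W[:,2]>-0.1)]
    print(len(W),np.percentile(W,[1,50,99],axis=0).round(4).tolist())
    k=W[W[:,2]>np.percentile(W[:,2],97)]; print(k.mean(0).round(4))
E
```

```text
3654 [[-0.0097, -0.0561, -0.0416], [0.0077, -0.0435, -0.0172], [0.0127, -0.0415, 0.0064]]
[ 0.0005 -0.0431  0.0059]
3749 [[-0.0097, 0.0408, -0.0415], [0.0079, 0.043, -0.0175], [0.0129, 0.0556, 0.0064]]
[0.0007 0.0425 0.0059]
```

The open tips sit about 8 mm ahead of the TCP, so they should be about 17 mm ahead at 60 mm opening. I'll descend to TCP z ≈ 0.020 and close.

Call:
{"op": "drive_tool", "data": {
  "plan": [
    [1,[-0.0005,-0.001,-0.05],0],
    [1,[0,0,-0.05],0],
    [1,[0,0,-0.035],0],
    [1,[0,0,-0.015],0],
    [1,[0,0,-0.004],0],
    [0.5,[0,0,0],0],
    [0.5,[0,0,0],0],
    [0.5,[0,0,0],0],
    [0.5,[0,0,0],0],
    [0.5,[0,0,0],0]
  ],
  "grip_force": 40
}}

```text
time: 7.48
ee_pos: [0.508, -0.253, 0.0211]
tcp_rot: [-178.4, 0.1, -166.8]
wrist_force: [-1.8, 1.3, 5.1]
opening: 0.0579
```

```bash
python3 - <<'E'
from h import *
o,p,d=snap('wrist','w5'); print(o['time'],o['ee_pos'],o['tcp_rot'],o['wrist_force'],o['opening'])
E
```

```text
7.475 [ 0.5080369  -0.25304316  0.02109013] [-1.78382872e+02  1.38129512e-01 -1.66835773e+02] [-1.79267327  1.25520209  5.12128396] 0.05793731931627261
```

View pics/w5.png

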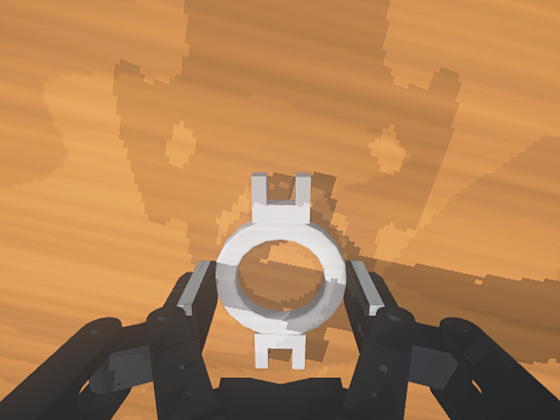

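The plate is gripped (opening 58 mm, both pads on the ring at about x=210 and 350). Lifting and carrying it to above the motor, turning -25°.

Call:
{"op": "drive_tool", "data": {
  "plan": [
    [0.5,[0,0,0.02],0],
    [0.5,[0,0,0.04],0],
    [0.5,[0,0,0.05],0],
    [0.5,[0,0.01,0.05],-4],
    [0.5,[0.005,0.02,0.05],-5],
    [0.5,[0.01,0.03,0.02],-5],
    [0.5,[0.01,0.035,0],-5],
    [0.5,[0.01,0.035,0],-4],
    [0.5,[0.01,0.035,0],-2.4],
    [0.5,[0.01,0.035,0],0]
  ]
}}

```text
time: 8.78
ee_pos: [0.5625, -0.0516, 0.2502]
tcp_rot: [-178.5, 0.1, 167.7]
wrist_force: [-0.6, -0.5, -2.2]
opening: 0.058
```

Call:
{"op": "drive_tool", "data": {
  "plan": [
    [0.5,[0.006,0.03,0],0],
    [0.5,[0,0.02,0],0],
    [0.5,[0,0,0],0],
    [0.5,[0,0,0],0]
  ]
}}

```text
time: 9.28
ee_pos: [0.5681, -0.0034, 0.2493]
tcp_rot: [-178.5, 0.0, 167.8]
wrist_force: [0.6, -0.1, -3.3]
opening: 0.0579
```

```bash
cat > held.py <<'E'
from h import *
import sys
fn=sys.argv[1]; ang0=float(sys.argv[2])
o,p,d=snap('wrist',fn); print(o['time'],o['ee_pos'],o['tcp_rot'],o['wrist_force'],o['opening'],np.abs(o['qd']).max())
P=cloud(fn); 
cv2.imwrite(f'pics/{fn}z.png',cv2.resize(p[140:400,170:400][:,:,::-1],None,fx=2,fy=2))
E
python3 held.py w6 0
```

```text
9.275 [ 0.56805587 -0.00336021  0.24934244] [-1.78453838e+02  4.31033766e-02  1.67753568e+02] [ 0.60150895 -0.06121326 -3.3150615 ] 0.05788281589504778 0.577444047052638
```

View pics/w6.png

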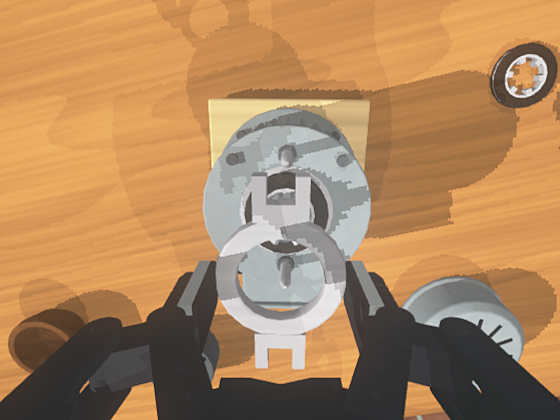

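The plate is level-looking in the grip at (281,278). The pins behind it are visible at (286,155) and (285,270). Measuring the held plate and the pins from the same image.

```bash
python3 - <<'E'
from h import *
P=cloud('w6'); Z=P[...,2]; r=np.hypot(P[...,0]-0.568,P[...,1]+0.0033)
m=(Z>0.222)&(Z<0.26)&(r<0.052); v,u=np.mgrid[0:420,0:560]
m&=(u>215)&(u<348)
print(m.sum(),np.percentile(Z[m],[5,25,50,75,95]))
zt=np.median(Z[m]); 
A=P[m]
for _ in range(3):
    c,_,_,_=np.linalg.lstsq(np.c_[A[:,:2]-[.57,0],np.ones(len(A))],A[:,2],rcond=None)
    res=A[:,2]-np.c_[A[:,:2]-[.57,0],np.ones(len(A))]@c; A=A[np.abs(res)<0.002]
print('plane',c,len(A),'tilt deg',np.degrees(np.hypot(*c[:2])))
W=A[:,:2]; w,V=np.linalg.eigh(np.cov(W.T)); print('yaw',np.degrees(np.arctan(V[1,1]/V[0,1])))
a=np.radians(-12.5); e=np.array([np.cos(a),np.sin(a)]);f=np.array([-e[1],e[0]])
print(np.ptp(W@e),np.ptp(W@f), ((W@e).max()+(W@e).min())/2*e+((W@f).max()+(W@f).min())/2*f)
# hole
hole=[]
m2=(Z>0.155)&(Z<0.175)&~m
n,l,s,cc=cv2.connectedComponentsWithStats(m2.astype(np.uint8))
for i in range(1,n):
    if s[i,4]>20: Q=P[l==i]; print(s[i],Q.mean(0).round(4),cv2.minEnclosingCircle(Q[:,:2].astype(np.float32)))
E
```

```text
10976 [0.23302259 0.23652685 0.23703486 0.23747076 0.23809119]
plane [-1.28569687e-04  9.91260936e-04  2.37077847e-01] 9865 tilt deg 0.057270804759654854
yaw -12.53779066166057
0.09688411164264121 0.058552315584969886 [ 0.56753347 -0.00383175]
[281 152  13  15 154] [0.5267 0.0069 0.1656] ((0.528127908706665, 0.0066851465962827206), 0.004014573059976101)
[271 239   9   5  30] [ 0.5792 -0.012   0.1627] ((0.5791078805923462, -0.012277388945221901), 0.002773558720946312)
[280 270  11  18 163] [ 0.6074 -0.0114  0.1637] ((0.6092923879623413, -0.012158723548054695), 0.004419546574354172)
```

Call:
{"op": "drive_tool", "data": {
  "plan": [
    [0.5,[0.0015,0.0008,-0.025],0],
    [0.5,[0,0,-0.02],0],
    [0.5,[0,0,-0.01],0],
    [0.5,[0,0,-0.008],0],
    [0.5,[0,0,-0.006],0],
    [0.5,[0,0,0],0]
  ]
}}

```text
time: 10.07
ee_pos: [0.5696, -0.002, 0.1799]
tcp_rot: [-178.5, 0.0, 167.8]
wrist_force: [-0.1, -0.5, -2.1]
opening: 0.0579
```

```bash
python3 - <<'E'
from h import *
o,p,d=snap('wrist','w7'); print(o['time'],o['ee_pos'],o['tcp_rot'],o['wrist_force'],o['torque'],o['opening'])
cv2.imwrite('pics/w7z.png',cv2.resize(p[140:400,150:420][:,:,::-1],None,fx=2,fy=2))
_,p,d=snap('side','s7')
cv2.imwrite('pics/s7z.png',cv2.resize(p[130:280,200:380][:,:,::-1],None,fx=4,fy=4,interpolation=cv2.INTER_CUBIC))
E
```

```text
10.075 [ 0.56963044 -0.00198357  0.17993459] [-1.78465232e+02  7.30978324e-03  1.67770138e+02] [-0.1427612  -0.4596412  -2.12961919] [ 0.05285561 -0.0473686  -0.05268661] 0.05790063327508428
```

View pics/w7z.png

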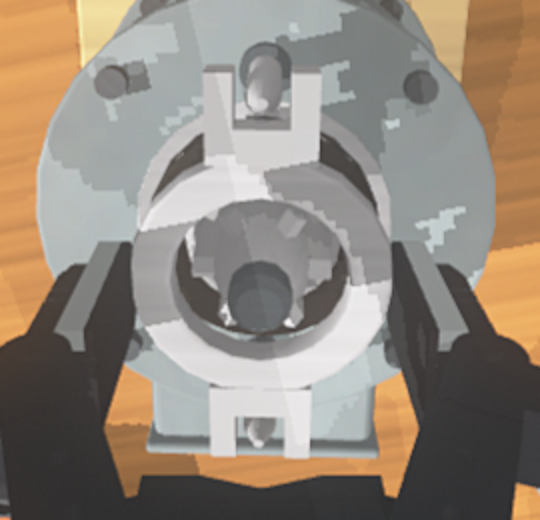

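View pics/s7z.png

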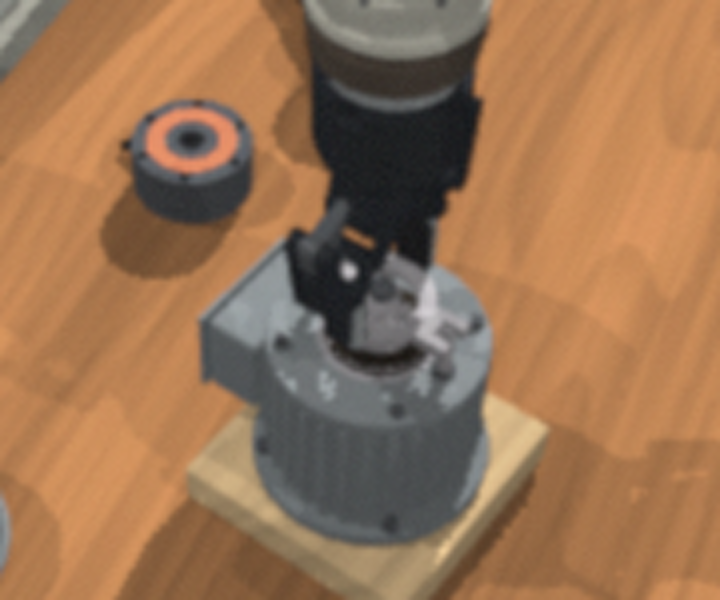

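Both slots straddle the pins in the wrist crop: at (264,85), and at (260,430) well inside. Contact force is nil. Lowering the last 15 mm.

Call:
{"op": "drive_tool", "data": {
  "plan": [
    [0.5,[0,0,-0.006],0],
    [0.5,[0,0,-0.005],0],
    [0.5,[0,0,-0.003],0],
    [0.5,[0,0,0],0]
  ]
}}

```text
time: 10.68
ee_pos: [0.5695, -0.0019, 0.1657]
tcp_rot: [-178.5, -0.0, 167.8]
wrist_force: [0.7, -0.1, -1.8]
opening: 0.058
```

Call:
{"op": "drive_tool", "data": {
  "plan": [
    [0.5,[0,0,-0.001],0],
    [0.5,[0,0,0],0]
  ]
}}

```text
time: 10.92
ee_pos: [0.5698, -0.0019, 0.1653]
tcp_rot: [-178.5, 0.0, 167.8]
wrist_force: [-0.2, -0.7, -0.1]
opening: 0.0579
```

Contact is starting: the 1.4 N weight has come off the wrist and z stops 0.6 mm short of its target. Releasing.

Call:
{"op": "drive_tool", "data": {
  "plan": [
    [0.72,[0,0,0],0],
    [0.85,[0,0,0],0],
    [1,[0,0,0],0],
    [1,[0,0,0.01],0],
    [1,[0,0,0.04],0],
    [1,[0,0,0.05],0],
    [1,[0,0,0.05],0],
    [1,[0,0,0.02],0],
    [1,[0,0,0],0]
  ]
}}

```text
time: 12.05
ee_pos: [0.5701, -0.0019, 0.337]
tcp_rot: [-178.5, 0.2, 167.8]
wrist_force: [-0.5, 0.2, -0.2]
opening: 0.0852
```

```bash
python3 - <<'E'
from h import *
o,p,d=snap('wrist','w8'); print(o['time'],o['ee_pos'],o['tcp_rot'],o['wrist_force'],o['opening'])
P=cloud('w8'); Z=P[...,2]; v,u=np.mgrid[0:420,0:560]
r=np.hypot(P[...,0]-0.5695,P[...,1]+0.003)
m=(Z>0.147)&(Z<0.158)&(r>0.019)&(r<0.055); A=P[m]
for _ in range(3):
    B=np.c_[A[:,:2]-[.57,0],np.ones(len(A))]; c=np.linalg.lstsq(B,A[:,2],rcond=None)[0]; A=A[np.abs(A[:,2]-B@c)<0.0015]
print(len(A),c,'tilt',np.degrees(np.hypot(*c[:2])))
W=A[:,:2]; w,V=np.linalg.eigh(np.cov(W.T)); print('yaw',np.degrees(np.arctan(V[1,1]/V[0,1])))
a=np.radians(-12.5); e=np.array([np.cos(a),np.sin(a)]);f=np.array([-e[1],e[0]])
print(np.ptp(W@e),np.ptp(W@f), ((W@e).max()+(W@e).min())/2*e+((W@f).max()+(W@f).min())/2*f)
m2=(Z>0.159)&(Z<0.175)
n,l,s,cc=cv2.connectedComponentsWithStats(m2.astype(np.uint8))
for i in range(1,n):
    if s[i,4]>20: Q=P[l==i]; print(s[i],Q.mean(0).round(4),cv2.minEnclosingCircle(Q[:,:2].astype(np.float32)))
cv2.imwrite('pics/w8z.png',cv2.resize(p[100:360,150:420][:,:,::-1],None,fx=2,fy=2))
E
```

```text
12.05 [ 0.57014424 -0.00194524  0.33702391] [-178.50995939    0.21062792  167.77343543] [-0.4774325   0.20120639 -0.245082  ] 0.08523953987144117
2289 [-0.0004409  -0.00173593  0.15288026] tilt 0.10261950977561284
yaw -12.495792599499957
0.09582064770455334 0.058665394570126095 [ 0.56908291 -0.00231167]
[281 135  10  10  71] [0.5271 0.0068 0.1665] ((0.5275665521621704, 0.006672859191894531), 0.0039830636233091354)
[268 170  35  33 475] [ 0.5658 -0.0018  0.1644] ((0.5686571598052979, -0.0025926590897142887), 0.01641593687236309)
[280 225   9  10  67] [ 0.608  -0.0114  0.1656] ((0.6097468137741089, -0.012075688689947128), 0.003916000481694937)
```

View pics/w8z.png

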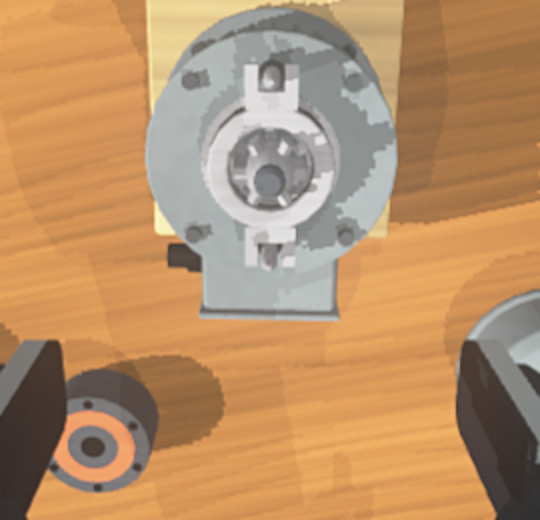

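The plate is home: top measured at 0.1529 (the camera reads +0.8 mm), tilt 0.1°, yaw -12.5°, within 0.5 mm of the pin centre. Now back to the lined disc.

Call:
{"op": "drive_tool", "data": {
  "plan": [
    [1,[-0.005,0.025,0],4],
    [1,[-0.007,0.035,0],4],
    [1,[-0.007,0.04,0],4],
    [1,[-0.007,0.04,-0.02],4],
    [1,[-0.007,0.04,-0.04],4],
    [1,[-0.007,0.04,-0.045],4],
    [1,[-0.008,0.0265,-0.04],0],
    [1,[0,0,-0.022],0],
    [1,[0,0,0],0],
    [1,[0,0,0],0]
  ]
}}

```text
time: 13.35
ee_pos: [0.5218, 0.2443, 0.1685]
tcp_rot: [-178.5, 0.0, -168.2]
wrist_force: [-0.1, -0.8, 0.1]
opening: 0.0856
```

```bash
python3 - <<'E'
from h import *
o,p,d=snap('wrist','w9'); print(o['time'],o['ee_pos'],o['tcp_rot'],o['wrist_force'],o['q'])
P=cloud('w9'); m=(P[...,2]>0.0045)&(P[...,2]<0.015)
n,l,s,c=cv2.connectedComponentsWithStats(m.astype(np.uint8))
for i in range(1,n):
    if s[i,4]>1000 and s[i,4]<8000: W=P[l==i]; C,rr=cv2.minEnclosingCircle(W[:,:2].astype(np.float32)); print(s[i],W.mean(0).round(4),C,rr,cv2.minAreaRect(W[:,:2].astype(np.float32))[0])
C=np.array(C)
dd=P[...,:2]-C; r=np.hypot(dd[...,0],dd[...,1]); th=np.degrees(np.arctan2(dd[...,1],dd[...,0]))
for a,b in [(.0128,.0155),(.0135,.0165)]:
    m=(P[...,2]>0.004)&(P[...,2]<0.02)&(r>a)&(r<b)
    c=np.exp(1j*np.radians(6*th[m])).mean(); print(m.sum(),np.degrees(np.angle(c))/6, abs(c))
cv2.imwrite('pics/w9z.png',cv2.resize(p[140:290,200:360][:,:,::-1],None,fx=4,fy=4,interpolation=cv2.INTER_CUBIC))
E
```

```text
13.35 [0.52177314 0.24429321 0.16853132] [-1.78469593e+02  3.50263893e-02 -1.68248553e+02] [-0.09668212 -0.84729516  0.13374238] [25.77052582  7.994859    3.98336803 86.32534371 -1.49329852 14.02393677]
[   0   93  111  200 1295] [0.5493 0.0641 0.0099] (0.5748218297958374, 0.027431484311819077) 0.09029050916433334 (0.5623103380203247, 0.06529051065444946)
[ 253  159   69   67 2680] [0.52   0.2449 0.0098] (0.5209401249885559, 0.24490751326084137) 0.029965927824378014 (0.5208251476287842, 0.24508675932884216)
142 11.524259170910256 0.763321875112271
144 11.587120241106135 0.7675088099394167
```

View pics/w9z.png

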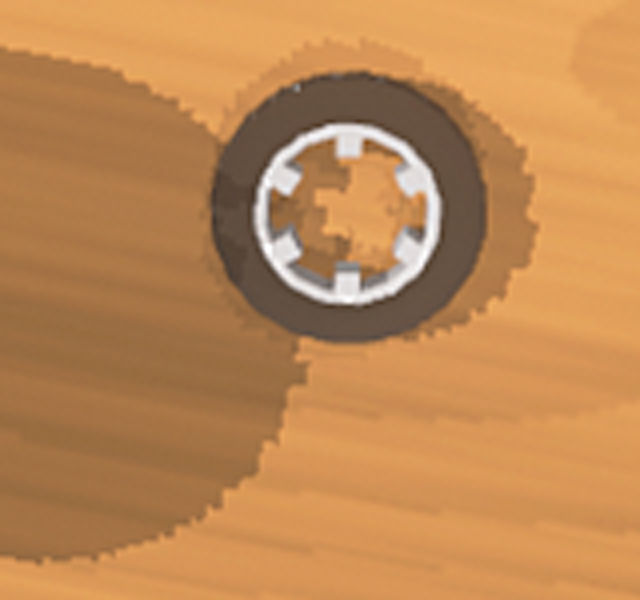

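Teeth at 11.55° (one tooth straight up at (350,140) in the crop, in line with the tool x of 11.8°), centre (0.5213,0.2447). Descending a little less than last time, since a fingertip grazed the bench then.

Call:
{"op": "drive_tool", "data": {
  "plan": [
    [1,[-0.0005,0.0004,-0.05],0],
    [1,[0,0,-0.05],0],
    [1,[0,0,-0.031],0],
    [1,[0,0,-0.012],0],
    [1,[0,0,-0.003],0],
    [0.5,[0,0,0],0],
    [0.5,[0,0,0],0],
    [0.5,[0,0,0],0],
    [0.5,[0,0,0],0],
    [0.5,[0,0,0],0]
  ],
  "grip_force": 40
}}

```text
time: 14.65
ee_pos: [0.5221, 0.2455, 0.0243]
tcp_rot: [-178.5, 0.2, -168.2]
wrist_force: [-2.1, -0.5, 7.2]
opening: 0.0573
```

Call:
{"op": "drive_tool", "data": {
  "plan": [
    [0.5,[0,0,0.02],0],
    [0.5,[0,0,0.04],0],
    [0.5,[0,0,0.05],0],
    [0.5,[0,-0.01,0.05],-4],
    [0.5,[0.004,-0.02,0.05],-4],
    [0.5,[0.007,-0.03,0.02],-4],
    [0.5,[0.008,-0.035,0],-4],
    [0.5,[0.008,-0.035,0],-4],
    [0.5,[0.008,-0.035,0],-4],
    [0.5,[0.008,-0.035,0],0]
  ]
}}

```text
time: 15.9
ee_pos: [0.5645, 0.0439, 0.2531]
tcp_rot: [-178.5, 0.1, 167.7]
wrist_force: [0.4, 0.6, -0.8]
opening: 0.0572
```

Call:
{"op": "drive_tool", "data": {
  "plan": [
    [0.5,[0.005,-0.03,0],0],
    [0.5,[0,-0.018,0],0],
    [0.5,[0,0,0],0],
    [0.5,[0,0,0],0]
  ]
}}

```text
time: 16.4
ee_pos: [0.5691, -0.0024, 0.2523]
tcp_rot: [-178.5, 0.0, 167.8]
wrist_force: [-1.4, 0.3, -1.9]
opening: 0.0574
```

```bash
cat > d.py <<'E'
from h import *
import sys
fn=sys.argv[1]
o,p,d=snap('wrist',fn); print(o['time'],o['ee_pos'],o['tcp_rot'],o['wrist_force'],o['torque'],o['opening'])
P=cloud(fn); Z=P[...,2]; v,u=np.mgrid[0:420,0:560]; t=o['ee_pos']
r=np.hypot(P[...,0]-t[0],P[...,1]-t[1])
m=(Z>t[2]-0.022)&(Z<t[2]-0.004)&(r<0.036)&(u>215)&(u<348); A=P[m]
print(len(A))
for _ in range(3):
    B=np.c_[A[:,:2]-t[:2],np.ones(len(A))]; c=np.linalg.lstsq(B,A[:,2],rcond=None)[0]; A=A[np.abs(A[:,2]-B@c)<0.0015]
print('plane',len(A),c,np.degrees(np.hypot(*c[:2])))
W=A[:,:2].astype(np.float32); C,rr=cv2.minEnclosingCircle(W); print('disc',C,rr,cv2.minAreaRect(W)[0])
dd=A[:,:2]-np.array(C); r=np.hypot(dd[:,0],dd[:,1]); th=np.arctan2(dd[:,1],dd[:,0])
k=(r>.0125)&(r<.0162); q=np.exp(6j*th[k]).mean(); print('teeth',k.sum(),np.degrees(np.angle(q))/6,abs(q))
m2=(Z>0.159)&(Z<0.175)
n,l,s,cc=cv2.connectedComponentsWithStats(m2.astype(np.uint8))
for i in range(1,n):
    if s[i,4]>20: Q=P[l==i]; print(s[i],Q.mean(0).round(4),cv2.minEnclosingCircle(Q[:,:2].astype(np.float32)))
cv2.imwrite(f'pics/{fn}z.png',cv2.resize(p[140:400,150:420][:,:,::-1],None,fx=2,fy=2))
E
python3 d.py w10
```

```text
16.4 [ 0.56909616 -0.00240081  0.2523056 ] [-1.78488905e+02  3.43704811e-02  1.67794375e+02] [-1.38904613  0.34226877 -1.94344835] [-0.00189076  0.0143143  -0.05172863] 0.05740765853642706
10073
plane 8207 [ 0.00414727 -0.00093751  0.23787073] 0.24361673065478806
disc (0.568473756313324, -0.0026295119896531105) 0.03058404102921486 (0.568035364151001, -0.002856280654668808)
teeth 467 -12.21858667774474 0.7553366336904226
[279 151  13  14 141] [0.527  0.0069 0.1663] ((0.5293447971343994, 0.006634788122028112), 0.0035709687508642673)
[269 198  31  16 286] [ 0.5582 -0.      0.1627] ((0.559539794921875, -0.0007579149678349495), 0.010728124529123306)
[278 270  11  15 129] [ 0.6077 -0.0115  0.1654] ((0.6091703772544861, -0.01159414928406477), 0.004376949742436409)
```

View pics/w10z.png

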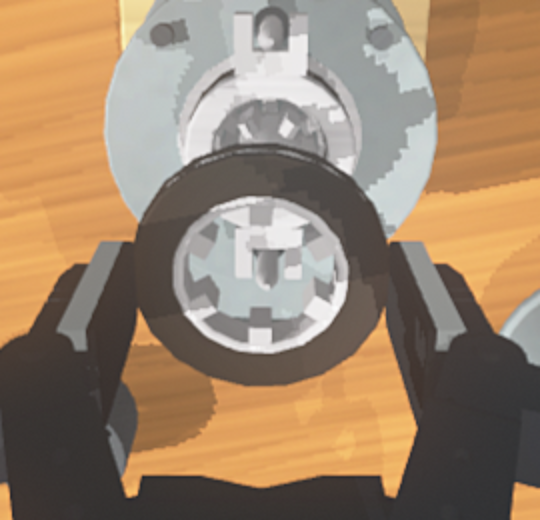

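The disc is held level (0.2°), teeth at -12.2° against motor -12.5°, underside 24.3 mm below the TCP. Lowering to just above the spline tops, then looking.

Call:
{"op": "drive_tool", "data": {
  "plan": [
    [0.5,[0.0005,0,-0.02],0],
    [0.5,[0,0,-0.02],0],
    [0.5,[0,0,-0.012],0],
    [0.5,[0,0,-0.008],0],
    [0.5,[0,0,0],0],
    [0.5,[0,0,0],0]
  ]
}}

```text
time: 17.2
ee_pos: [0.5699, -0.003, 0.1927]
tcp_rot: [-178.5, 0.1, 167.8]
wrist_force: [-0.5, -0.2, -0.4]
opening: 0.0572
```

```bash
python3 d.py w11; python3 -c "
import cv2
a=cv2.imread('pics/w11.png');cv2.imwrite('pics/w11y.png',cv2.resize(a[200:350,200:360],None,fx=4,fy=4,interpolation=cv2.INTER_CUBIC))"
```

```text
17.2 [ 0.56992438 -0.00299169  0.19269583] [-1.78477161e+02  6.92078687e-02  1.67776130e+02] [-0.52794957 -0.19616205 -0.39247087] [0.02945746 0.08610779 0.00119001] 0.057164100388143825
10840
plane 8610 [ 0.00490424 -0.00148678  0.17823861] 0.29362115939652017
disc (0.5691511631011963, -0.0031545469537377357) 0.03061485104262829 (0.569136381149292, -0.0034880265593528748)
teeth 465 -12.488368778468926 0.7820450757755748
[276 168  17  20 269] [0.5267 0.007  0.1662] ((0.5288330316543579, 0.006394298747181892), 0.0037478769663721323)
[222 211 118  37 442] [0.5443 0.0026 0.1721] ((0.5564780831336975, -0.0011197607964277267), 0.027020258828997612)
[ 252  243   66   48 1100] [ 0.5671 -0.0016  0.1673] ((0.5683184266090393, -0.0024016995448619127), 0.016882391646504402)
[243 266  17  25 123] [ 0.5706 -0.0186  0.1723] ((0.5686348676681519, -0.01765848696231842), 0.007124734111130238)
[275 293  11   7  74] [ 0.5817 -0.0066  0.1722] ((0.581547737121582, -0.006657898426055908), 0.0026219228748232126)
[256 295  19  12 111] [ 0.5827 -0.014   0.1725] ((0.5818996429443359, -0.01394205167889595), 0.005150340963155031)
[286 296  20  11 112] [ 5.857e-01 -3.000e-04  1.726e-01] ((0.5850280523300171, 0.00021533644758164883), 0.005180768668651581)
[275 333  15  11 116] [ 0.6086 -0.0115  0.1676] ((0.6096519231796265, -0.011830405332148075), 0.0038677239790558815)
```

View pics/w11y.png

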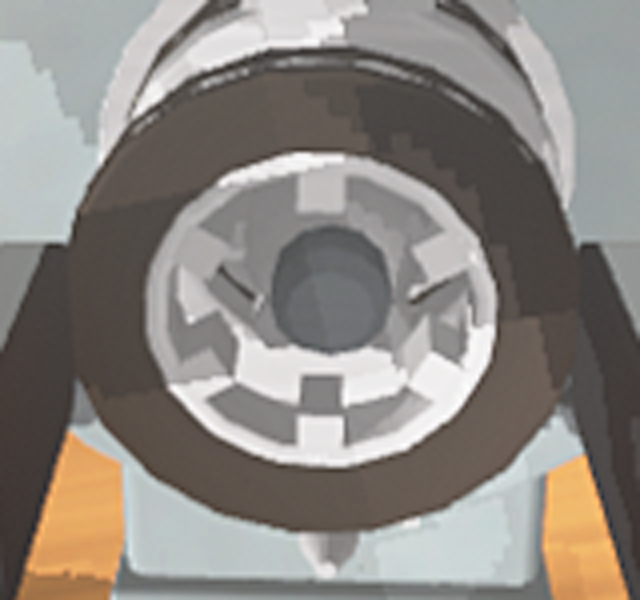

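```bash
python3 - <<'E'
from h import *
from scipy.optimize import least_squares
P=cloud('w11'); Z=P[...,2]
v,u=np.mgrid[0:420,0:560]
k=(u>262)&(u<302)&(v>250)&(v<290)
z=Z[k]; print(np.percentile(z,[5,25,50,75,90,99]))
for a,b in [(0.1765,0.18),(0.17,0.1762)]:
    m=k&(Z>a)&(Z<b)
    n,l,s,c=cv2.connectedComponentsWithStats(m.astype(np.uint8)); i=1+s[1:,4].argmax(); Q=P[l==i]; print(a,s[i],cv2.minEnclosingCircle(Q[:,:2].astype(np.float32)),Q[:,:2].min(0),Q[:,:2].max(0))
# shaft side points: fit radius 7 cylinder vertical
m=k&(Z>0.169)&(Z<0.1755); Q=P[m][:,:2]
f=least_squares(lambda p:np.hypot(Q[:,0]-p[0],Q[:,1]-p[1])-0.007,[0.569,-0.003],loss='soft_l1',f_scale=.0005); print('shaft',f.x,len(Q))
for fn in ['w8','w2']:
    P=cloud(fn);Z=P[...,2];r=np.hypot(P[...,0]-.569,P[...,1]+.003)
    Q=P[(r<0.012)&(Z>.1755)][:,:3]; print(fn,'shaft top',len(Q),Q.mean(0),cv2.minEnclosingCircle(Q[:,:2].astype(np.float32)))
    Q=P[(r<0.011)&(Z>.168)&(Z<.1755)][:,:2]
    f=least_squares(lambda p:np.hypot(Q[:,0]-p[0],Q[:,1]-p[1])-0.007,[0.569,-0.003],loss='soft_l1',f_scale=.0005); print('shaft side',f.x,len(Q))
E
```

```text
[nan nan nan nan nan nan]
0.1765 [268 262  30  27 530] ((0.5683790445327759, -0.0022643222473561764), 0.006889354903250933) [ 0.56177116 -0.00907587] [0.57490842 0.00412058]
0.17 [268 255  31  19 209] ((0.5675077438354492, -0.0021121238823980093), 0.007125786505639553) [ 0.56140912 -0.00902481] [0.56945872 0.00480057]
shaft [ 0.56870791 -0.00261253] 246
w8 shaft top 2310 [ 0.55989491 -0.00114981  0.37834236] ((0.5654247403144836, -0.002289552241563797), 0.00968419760465622)
shaft side [ 0.56835302 -0.00252167] 77
w2 shaft top 3715 [ 0.5712995  -0.00059406  0.38236787] ((0.5722151398658752, -0.0008243420161306858), 0.011260504834353924)
shaft side [ 0.56903325 -0.00191556] 72
```

Seen at the same height in the same view, the shaft axis is at (0.5685,-0.0024) and the disc at (0.5691,-0.0033). I'll shift by (-0.0006,+0.0009) and enter the splines slowly.

Call:
{"op": "drive_tool", "data": {
  "plan": [
    [0.5,[-0.0006,0.0009,-0.002],0],
    [0.5,[0,0,-0.003],0],
    [0.5,[0,0,-0.003],0],
    [0.5,[0,0,-0.002],0],
    [0.5,[0,0,0],0]
  ]
}}

```text
time: 17.88
ee_pos: [0.569, -0.0021, 0.1817]
tcp_rot: [-178.5, -0.0, 167.8]
wrist_force: [0.4, -0.1, -0.8]
opening: 0.0574
```

The underside is now at 0.1574, below the spline tops at 0.160, with no force, so the teeth are in. Lowering the last 5 mm.

Call:
{"op": "drive_tool", "data": {
  "plan": [
    [0.5,[0,0,-0.003],0],
    [0.5,[0,0,-0.002],0],
    [0.5,[0,0,-0.0007],0],
    [0.5,[0,0,0],0]
  ]
}}

```text
time: 18.38
ee_pos: [0.5691, -0.0021, 0.1764]
tcp_rot: [-178.5, 0.0, 167.8]
wrist_force: [-1.3, 0.1, 0.2]
opening: 0.0573
```

Call:
{"op": "drive_tool", "data": {
  "plan": [
    [0.5,[0,0,-0.0007],0],
    [0.5,[0,0,0],0]
  ]
}}

```text
time: 18.62
ee_pos: [0.5691, -0.0021, 0.1763]
tcp_rot: [-178.5, 0.1, 167.8]
wrist_force: [-2.1, -0.5, 4.9]
opening: 0.0571
```

Seated: 4.9 N up, and z stopped at the expected 0.1763. Releasing and backing off.

Call:
{"op": "drive_tool", "data": {
  "plan": [
    [0.72,[0,0,0],0],
    [0.85,[0,0,0],0],
    [1,[0,0,0],0],
    [1,[0,0,0.01],0],
    [1,[0,0,0.04],0],
    [1,[0,0,0.05],0],
    [1,[0,0,0.04],0],
    [1,[0,0,0.01],0],
    [1,[0,0,0],0]
  ]
}}

```text
time: 19.75
ee_pos: [0.5694, -0.0021, 0.3259]
tcp_rot: [-178.5, 0.1, 167.8]
wrist_force: [0.5, 0.6, -0.4]
opening: 0.0858
```

```bash
python3 - <<'E'
from h import *
o,p,d=snap('wrist','w12'); print(o['time'],o['ee_pos'],o['wrist_force'],o['opening'])
P=cloud('w12'); Z=P[...,2]
r=np.hypot(P[...,0]-0.569,P[...,1]+0.003)
def fit(A):
    for _ in range(3):
        B=np.c_[A[:,:2]-[.569,-.003],np.ones(len(A))]; c=np.linalg.lstsq(B,A[:,2],rcond=None)[0]; A=A[np.abs(A[:,2]-B@c)<0.001]
    return A,c
A,c=fit(P[(Z>0.157)&(Z<0.168)&(r>.0185)&(r<.033)])
print('disc',len(A),c,np.degrees(np.hypot(*c[:2])),cv2.minEnclosingCircle(A[:,:2].astype(np.float32)))
A,c=fit(P[(Z>0.149)&(Z<0.156)&(r>.0325)&(r<.05)])
W=A[:,:2];w,V=np.linalg.eigh(np.cov(W.T)); print('plate tabs',len(A),c,W.mean(0),np.degrees(np.arctan(V[1,1]/V[0,1])))
cv2.imwrite('pics/w12z.png',cv2.resize(p[90:270,190:390][:,:,::-1],None,fx=3,fy=3,interpolation=cv2.INTER_CUBIC))
snap('scene','sc12')
E
```

```text
19.75 [ 0.5693611  -0.00210766  0.32591011] [ 0.49241195  0.62822099 -0.41160442] 0.08576521076716202
disc 1778 [-0.0004144  -0.00258128  0.16200764] 0.149790319715793 ((0.5678788423538208, -0.002656819298863411), 0.029779618605971336)
plate tabs 490 [ 0.00187575 -0.00405938  0.15295666] [ 0.56581853 -0.00129393] -12.637107186049919
```

View pics/w12z.png

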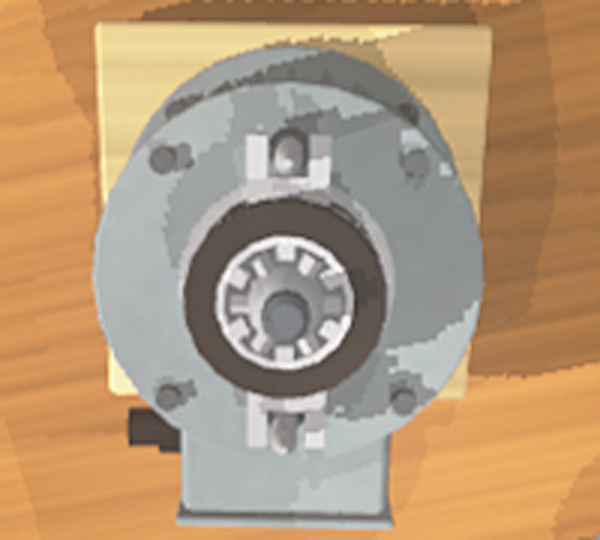

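View pics/sc12.png

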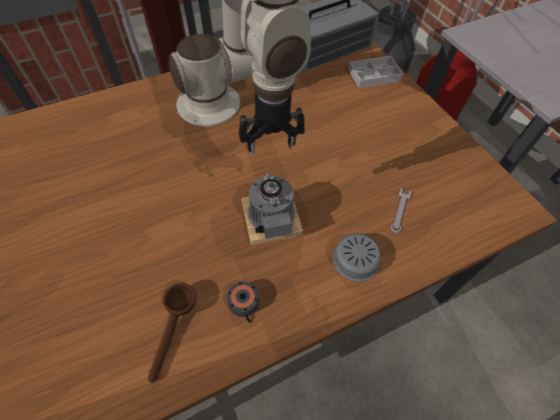

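The disc top measures 0.1620 (expected 0.161 plus the 0.8 mm camera bias), tilt 0.15°. Its teeth sit between the splines around (285,300) in the crop, and the tabs straddle the pins at (289,160) and (285,425). The scene view shows the bystanders unmoved and the gripper clear.

```bash
python3 -c "
from workcell import job; print(job.job_done())"
```

```text
the job is handed in; nothing more can be done
None
```

The steel plate and the second lined disc are both on the brake and fully home, and I handed the job in at about 20 s of the 56 s allowed. No verdict was reported.

| Part | Top face | Expected (camera reads about 0.8 mm high) | Tilt | Position |
|---|---|---|---|---|
| Steel plate | 0.1529 m | 0.152 m | 0.1° | yaw −12.5° to −12.6° against the motor's −12.2° to −13.1°; within about 0.5 mm of the pin centre, slots around both pins (last measured before the disc went on; tab height and yaw unchanged after) |
| Second lined disc | 0.1620 m | 0.161 m | 0.15° | centre about 0.8 mm from the pin centre, teeth between the splines |

I lowered both until the wrist felt them seat, then released them. The gripper ended open and well above the motor, and the other things looked unmoved in the last scene picture.

- **Tool tilt:** early on, joint 6 reached its end stop and left the tool tilted 1.5° for the rest of the job. The parts still measured level in the grip.
- **Fingertip contact:** during each pick-up the wrist showed 5 to 7 N upward, probably a fingertip touching the bench.
- **Camera disagreement:** wrist views from opposite sides put the motor axis about 1 mm apart. I set the disc's final position from the shaft seen in the same picture.

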